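# Index the sample carousel to bring the beaker under the spout

## Task

Index the six-place carousel by one place, in whichever direction brings the open beaker under the filling spout, so that it clicks home in the next detent. Turn it by pushing one of its upright pegs; do not touch or topple the beaker and the jars on it, and leave the things on the bench where they are.

Things in the scene. Friction and masses are not known exactly. Their poses are not given: they have to be found in the camera images.
- carousel: fixed grey base; origin on the turning axis at bench level, z up, x from the axis towards the spout (away from the robot, turned up to 0.5 rad). Its 300 mm turntable has its top at z = 0.056 and six places (collars 79 mm across, 8 mm high) every 60 degrees on radius 90 mm. A 22 mm post 195 mm from the axis along x, top at z = 0.255, carries the spout
- turntable (a joint): angle of the turntable, rad, counter-clockwise seen from above is positive; 0 at the start. Sprung detents at every 60 degrees (1.047 rad) draw it home from up to 30 degrees either side; pushing a peg over the hump takes about 3 N
- spout (a point): lower end of the filling spout, a steel funnel 68 mm wide at its top (z = 0.262); this point lies 90 mm from the turning axis along the carousel's x, 196 mm above the bench, over one place of the carousel
- peg_left (a point): top of a peg, at the start the near left one (150 degrees from the carousel's x axis); moves with the turntable. Six such upright steel pegs, 12 mm thick, 45 mm high (top z = 0.101), stand on the turntable on radius 132 mm, midway between the places: at the start at 30, 90, 150, 210, 270, 330 degrees
- peg_right (a point): top of another of the six pegs, at the start the near right one (210 degrees from the carousel's x axis); moves with the turntable
- beaker: open white plastic beaker, 60x66 mm, 72 mm high, origin at the centre of its underside; stands in the place directly next to the spout's, on one side or the other
- filled_jar: closed wide-neck jar with screw lid, 68 mm in diameter, 118 mm high, origin at the centre of its underside; stands under the spout at the start
- waiting_jar: closed wide-neck jar with screw lid, 68 mm in diameter, 115 mm high, origin at the centre of its underside; stands in the place next to the spout's on the side where the beaker is not
- mill_corner (a point): fixed point on the front left lower corner of the tall mill at the robot's right, an obstacle: from here back (x over 0.48) sheet and drawers fill y = -0.14 to -0.66 up to over 1 m, and low drawer fronts reach forward to x = 0.44. The arm starts in front of it and must draw back before it swings left to the carousel
- label_box: small cardboard box, 61x60x62 mm, origin at the centre of its underside; bystander on the bench
- lab_timer: digital timer, 49x70x62 mm, origin at the centre of its underside; bystander on the bench
- tape_roll: roll of tape lying flat, 95 mm in diameter, 25 mm high, origin at the centre of its underside; bystander on the bench
- spanner: spanner lying flat, 24x162x9 mm, long along its y, origin at the centre of its underside; bystander on the bench

How it is judged:
By the outcome, as a careful person would: the job done as asked, in the order asked, and still so for the second after the job is handed in, with the robot touching nothing.
It also fails if it takes over 45 s, if anything falls off the work surface, if the arm or the gripper's body presses on something with over 40 N, if the wrist force passes 120 N, or if a joint passes its speed limit or range.

## Robot

A 7-joint arm with a two-finger parallel gripper is mounted at the origin on a cart in front of the work surface, level with it; the furniture and walls round the work are solid. World frame = base frame: x ahead of the robot, y to its left, z up, the work surface at z = 0. Lengths are in m, angles in degrees, forces in N, time in s.
With the tool pointing down it reaches from about 0.4 to 0.75 m from the base axis. Payload 19.5 kg.
Tool frame: the origin (TCP) lies at the very end of the fingers, on their centre line; the grasp point (between the pads) lies manip.grip_point_offset behind it (manip.grip_point_offset is the distance from the TCP to the grasp point, in m); z points along the fingers, y is the line along which they close (so a half turn about z gives the same grasp; the last joint's range is limited). The gripper opens to 85 mm and grips with 20 to 120 N. Pads are 22 mm wide; open, the fingers measure 114 mm over their backs; the gripper's body (76 mm by 85 mm) begins 54 mm behind the grasp point. The pads swing forward as they close: fully open they stand 13 mm farther back than shut.
Start: joints at [-71.545, 40.479, -1.581, 85.061, 1.261, 54.483, -4.326], TCP at [0.205, 0.537, 0.231] pointing down, gripper open.
Joint ranges: [-155.06, 155.06], [-18.47, 123.98], [-90, 86.84], [0, 140.48], [-83.41, 263.41], [0, 116], [-161.91, 161.91]. Speed limits (degrees/s): [108.29, 108.29, 147.25, 147.25, 172.46, 172.46, 172.46].

## Interface

Orientations are given as [roll, pitch, yaw] about the fixed x, y, z axes, in that order (R = Rz(yaw) Ry(pitch) Rx(roll)).
In Python, from rig import manip gives the robot as it stands.
- The arm moves only by the tool apply_moves, never from a script. Its argument "series" is a list that holds one entry, the list of rows, each a list of 7 numbers: the turn, a rotation vector about the world's x, y, z in degrees, then the shift along the world's x, y, z in cm, then the opening, from 0 (shut) to 1 (fully open). In form: [[[ax, ay, az, x, y, z, fingers], ...]]. A call has 1 to 5 rows; each row shifts and turns the commanded pose from where the row before left it; what a row does not reach is not made up. A row lasts 1/12 s, in which the tool goes at most 41.7 mm and 7.16 degrees, less where a joint would pass 70% of its speed; a pose out of reach is approached as far as the arm can. A call is refused whole if a number of a shift passes 4.17 or a number of a turn 7.16, either way. A call with a gripper value outside its range is refused whole. The fingers move at their own pace and stop on an object; "grip_force" is the grip in N (left out, the last holds). Time passes only in rows, so rows that do not move let the fingers close. It gives the time, the measured TCP pose, the force, the opening and the grip force at its end, in the units of the state.
- manip.get_obs(): the state, without advancing time (a new reading comes with each control period).
- manip.grab_frame(name): name is "scene" or "top"; returns a dict with "img" (420x560x3 uint8, red, green, blue), "depth" (420x560 float32, m along the optical axis (not along the pixel's ray), 0 where there is no reading), "K" (3x3 intrinsics, pixels), "k1" (the pictures are not rectified: a ray, as slopes to the right and down, at radius r is drawn at 1 + k1 r^2 times it, then the intrinsics apply), "cam_to_world" (4x4, takes a point from camera to world coordinates). Camera axes: x right, y down, z forward; pixel columns grow to the right and rows downward; lengths in m; the calibration is good to about 2 mm. A picture is of the moment at which its call begins.
- manip.sign_off(): hands the job in; it is judged then, once.
Trained networks look in the newest picture that a camera, given by its name, has taken for a name from the list of things; names that differ only in an ending like _2 or _b are one class to them, and where a whole thing is asked for, a point or a joint stands for the part that bears it (a point fixed in the world has none). Each returns a list of dicts, best first, with "conf" (0 to 1); they miss things now and then, are a little off and sometimes report something else, mostly with a low value. They report only what shows in the picture. A call takes as long as a camera call.
- manip.silhouettes(camera, name): "mask" (420x560 bool, what is visible of it) and "centre" ([row, column] in pixels, amid what is visible of it).
- manip.pinpoint(camera, name): "centre" ([row, column] in pixels: a listed point, or the origin of a listed thing).
The state is a dict: "time_s": time; "joint_pos": joint angles; "qvel": joint speeds; "joint_efforts": joint torques, N m; "position": TCP position; "tool_rot": TCP orientation; "wrist_force": force on the tool from outside, world axes, zero at the start; "wrist_torque": the same for the moment, N m; "finger_gap": finger opening in m; "gripper_force": force on a finger pad.
Only numpy, scipy, OpenCV 4.12 (cv2) and the standard library are available. Lean on these libraries where they do the work, as an engineer would, in place of code of your own. Each camera call takes 0.05 s, during which the arm holds its last target. There are 200 camera calls.

## Working session

There is one attempt and no reset: what is moved stays moved. The work goes in short steps, Python scripts to look and compute and a tool call to move; the robot and the scene stay as the last step left them, time stands still between calls to the robot, and variables do not carry over. Pictures are saved under pics/ and viewed, at most 10 in all, crops included, and the job is handed in when it is done.

Besides the shell and the picture viewer there is one more tool, called after ">>>" as name(argument=value, ...), one argument or row to a line, values as JSON. apply_moves: Moves the arm, as the interface text tells. Its arguments: {"type":"object","properties":{"series":{"type":"array"},"grip_force":{"type":"number"}},"required":["series"]}

```bash
mkdir -p pics; cat > h.py <<'E'
import numpy as np, cv2
from rig import manip
def ray(f,rc):
    K=f["K"];d=np.array([(rc[1]-K[0,2])/K[0,0],(rc[0]-K[1,2])/K[1,1]]);s=d.copy()
    for _ in range(20): s=d/(1+f["k1"]*(s@s))
    return np.array([s[0],s[1],1.])
def atz(f,rc,z):
    T=f["cam_to_world"];r=T[:3,:3]@ray(f,rc);o=T[:3,3];return o+r*(z-o[2])/r[2]
def pix(f,p):
    T=f["cam_to_world"];c=T[:3,:3].T@(np.array(p)-T[:3,3]);s=c[:2]/c[2];s=s*(1+f["k1"]*(s@s));K=f["K"]
    return K[1,1]*s[1]+K[1,2],K[0,0]*s[0]+K[0,2]
E
python3 - <<'E'
from h import *
o=manip.get_obs();print(o["position"],o["tool_rot"],o["joint_pos"],o["wrist_force"],manip.grip_point_offset)
Z=dict(spout=.196,peg_left=.101,peg_right=.101,beaker=.056,filled_jar=.056,waiting_jar=.056,turntable=0,carousel=0,mill_corner=0,label_box=0,lab_timer=0,tape_roll=0,spanner=0)
for c in("scene","top"):
    f=manip.grab_frame(c);cv2.imwrite(f"pics/{c}0.png",f["img"][:,:,::-1]);print(c,f["cam_to_world"][:3,3])
    for n,z in Z.items():
        for d in manip.pinpoint(c,n)[:2]: print(n,round(d["conf"],2),np.round(d["centre"]),np.round(atz(f,d["centre"],z),3))
E
```

```text
[0.20449208 0.53712364 0.23083456] [-1.79938097e+02  1.02008443e-03  1.59157817e+02] [-71.54586454  40.51281144  -1.58290494  85.08536568   1.259794
  54.48102773  -4.32469044] [ 0.36969275 -0.70158855 -0.35351759] 0.0187
scene [-0.19854033 -0.02431899  1.51471047]
spout 0.62 [156. 207.] [0.752 0.087 0.196]
peg_left 0.75 [222. 171.] [0.585 0.214 0.101]
peg_right 0.73 [235. 211.] [0.528 0.094 0.101]
beaker 0.62 [189. 189.] [0.727 0.162 0.056]
filled_jar 0.6 [182. 217.] [0.745 0.07  0.056]
waiting_jar 0.87 [202. 234.] [0.663 0.017 0.056]Traceback (most recent call last):
  File "<stdin>", line 7, in <module>
ValueError: it knows: beaker, carousel, filled_jar, lab_timer, label_box, mill_corner, peg_left, peg_right, spanner, spout, tape_roll, waiting_jar
```

View pics/scene0.png

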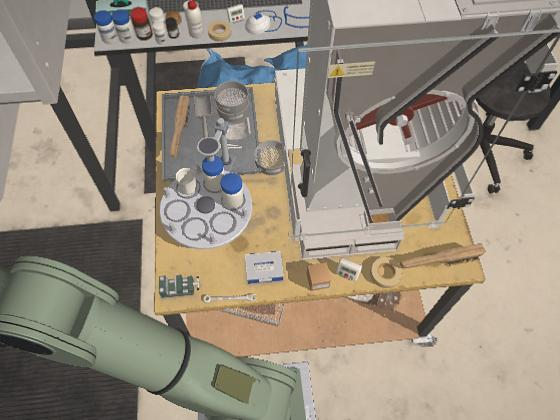

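The scene view shows the beaker at (186,180), left of the spout at (207,147), and the waiting jar at (232,190) on the right. The turntable must therefore turn clockwise, which means pushing the near right peg (211,235) to the left. The arm appears to start at the left, contrary to the text, so I'll check that with the top view.

```bash
python3 - <<'E'
from h import *
Z=dict(spout=.196,peg_left=.101,peg_right=.101,beaker=.056,filled_jar=.056,waiting_jar=.056,carousel=0,mill_corner=0,label_box=0,lab_timer=0,tape_roll=0,spanner=0)
o=manip.get_obs()
for c in("scene","top"):
    f=manip.grab_frame(c);cv2.imwrite(f"pics/{c}0.png",f["img"][:,:,::-1]);print(c,f["cam_to_world"][:3,3],"TCP px",pix(f,o["position"]),"base px",pix(f,[0,0,.3]),"mill",pix(f,[.48,-.14,0]))
    for n,z in Z.items():
        for d in manip.pinpoint(c,n)[:2]: print(n,round(d["conf"],2),np.round(d["centre"]),np.round(atz(f,d["centre"],z),3))
E
```

```text
scene [-0.19854033 -0.02431899  1.51471047] TCP px (np.float64(345.66467956183817), np.float64(29.21406577771026)) base px (np.float64(403.6623114037984), np.float64(254.20141701651679)) mill (np.float64(255.94684681613882), np.float64(288.6123523411992))
spout 0.72 [156. 210.] [0.753 0.078 0.196]
peg_left 0.67 [220. 166.] [0.596 0.228 0.101]
peg_right 0.66 [233. 210.] [0.534 0.096 0.101]
peg_right 0.45 [201. 230.] [0.641 0.029 0.101]
beaker 0.74 [241. 287.] [ 0.505 -0.138  0.056]
beaker 0.59 [189. 187.] [0.728 0.168 0.056]
filled_jar 0.83 [181. 216.] [0.751 0.073 0.056]
filled_jar 0.65 [223. 172.] [0.607 0.219 0.056]
waiting_jar 0.98 [202. 231.] [0.665 0.028 0.056]
carousel 0.97 [216. 208.] [0.652 0.108 0.   ]
mill_corner 0.57 [198. 234.] [0.71  0.019 0.   ]
label_box 0.86 [278. 316.] [ 0.396 -0.214  0.   ]
lab_timer 0.74 [274. 350.] [ 0.4   -0.324  0.   ]
tape_roll 0.8 [275. 383.] [ 0.385 -0.425  0.   ]
tape_roll 0.31 [181. 216.] [0.788 0.076 0.   ]
spanner 0.6 [298. 229.] [0.36  0.058 0.   ]
top [ 0.48056897 -0.1060313   1.41032192] TCP px (np.float64(362.81903624067996), np.float
[... 226 characters left out ...]
 135.] [0.583 0.209 0.101]
peg_right 0.74 [228. 184.] [0.522 0.087 0.101]
peg_right 0.44 [149. 160.] [0.718 0.152 0.101]
beaker 0.88 [150. 157.] [0.724 0.168 0.056]
beaker 0.64 [280. 388.] [ 0.401 -0.427  0.056]
filled_jar 0.93 [143. 195.] [0.743 0.07  0.056]
waiting_jar 0.66 [281. 388.] [ 0.398 -0.426  0.056]
waiting_jar 0.65 [175. 214.] [0.66  0.02  0.056]
carousel 0.63 [176. 180.] [0.665 0.115 0.   ]
mill_corner 0.78 [244. 277.] [ 0.487 -0.144  0.   ]
label_box 0.83 [280. 311.] [ 0.394 -0.235  0.   ]
lab_timer 0.76 [278. 348.] [ 0.402 -0.333  0.   ]
lab_timer 0.51 [129. 190.] [0.791 0.093 0.   ]
tape_roll 0.85 [282. 388.] [ 0.393 -0.441  0.   ]
spanner 0.61 [295. 206.] [0.351 0.041 0.   ]
```

View pics/top0.png

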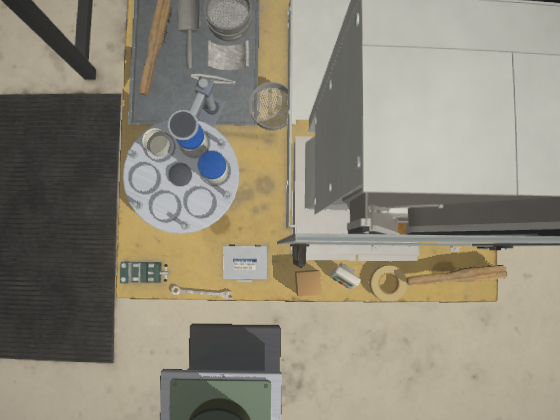

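The top view confirms the layout: beaker (157,148), filled jar and spout (188,128), waiting jar (213,165), near right peg about (184,228). The TCP is just off the picture to the left, so the mill isn't in the way. I'll shut the fingers and go high to a point right of and behind peg_right.

>>> apply_moves(
  series=[
    [[0,0,0,1.9,-3.0,0,0],[0,0,0,1.9,-3.0,0,0],[0,0,0,1.9,-3.0,0,0],[0,0,0,1.9,-3.0,0,0],[0,0,0,1.9,-3.0,0,0]],
  ],
)

```text
time_s: 2.07
position: [0.3002, 0.3859, 0.2314]
tool_rot: [180.0, 0.0, 159.2]
wrist_force: [1.6, 0.3, 0.5]
finger_gap: 0.0257
gripper_force: 0.0
```

>>> apply_moves(
  series=[
    [[0,0,0,1.9,-3.0,0,0],[0,0,0,1.9,-3.0,0,0],[0,0,0,1.9,-3.0,0,0],[0,0,0,1.9,-3.0,0,0],[0,0,0,1.9,-3.0,0,0]],
  ],
)

```text
time_s: 2.48
position: [0.3953, 0.2358, 0.2314]
tool_rot: [180.0, 0.0, 159.2]
wrist_force: [0.6, 0.7, 0.2]
finger_gap: -0.0004
gripper_force: 0.0
```

>>> apply_moves(
  series=[
    [[0,0,0,1.9,-3.2,0,0],[0,0,0,1.9,-3.2,0,0],[0,0,0,1.9,-3.2,0,0],[0,0,0,1.9,-3.2,0,0],[0,0,0,1.9,-3.2,0,0]],
  ],
)

```text
time_s: 2.9
position: [0.4903, 0.0755, 0.2314]
tool_rot: [180.0, 0.0, 159.2]
wrist_force: [0.8, 0.4, -0.8]
finger_gap: 0.0001
gripper_force: 0.0
```

>>> apply_moves(
  series=[
    [[0,0,0,1.9,-3.2,0,0],[0,0,0,0,0,-2.5,0],[0,0,0,0,0,-2.5,0],[0,0,0,0,0,-2.0,0],[0,0,0,0,0,0,0]],
  ],
)

```text
time_s: 3.32
position: [0.5073, 0.0451, 0.1584]
tool_rot: [-179.9, -0.2, 159.1]
wrist_force: [-0.4, 0.7, 0.2]
finger_gap: 0.0001
gripper_force: 0.0
```

```bash
python3 - <<'E'
from h import *
o=manip.get_obs();print(o["position"],o["joint_pos"],o["wrist_force"])
for c in("scene","top"):
    f=manip.grab_frame(c);im=f["img"][:,:,::-1].copy();u=pix(f,o["position"]);print(c,u)
    a=im[90:300,100:380] if c=="top" else im[120:330,100:380]
    cv2.imwrite(f"pics/{c}1.png",cv2.resize(a,None,fx=2.5,fy=2.5,interpolation=cv2.INTER_CUBIC))
    for n in("peg_left","peg_right"):
        for d in manip.pinpoint(c,n)[:2]: print(n,round(d["conf"],2),np.round(atz(f,d["centre"],.101),3))
E
```

```text
[0.50734005 0.04507184 0.15844281] [ -5.12635754  41.19633216  -6.40281348 103.62354788   7.18962881
  35.83000023  53.33828524] [-0.43210793  0.73728436  0.20399042]
scene (np.float64(230.9485021274708), np.float64(225.85630694195459))
peg_left 0.93 [0.596 0.216 0.101]
peg_right 0.7 [0.533 0.101 0.101]
top (np.float64(234.30793501320062), np.float64(197.9107394385145))
peg_left 0.67 [0.581 0.211 0.101]
peg_right 0.42 [0.576 0.211 0.101]
```

View pics/scene1.png

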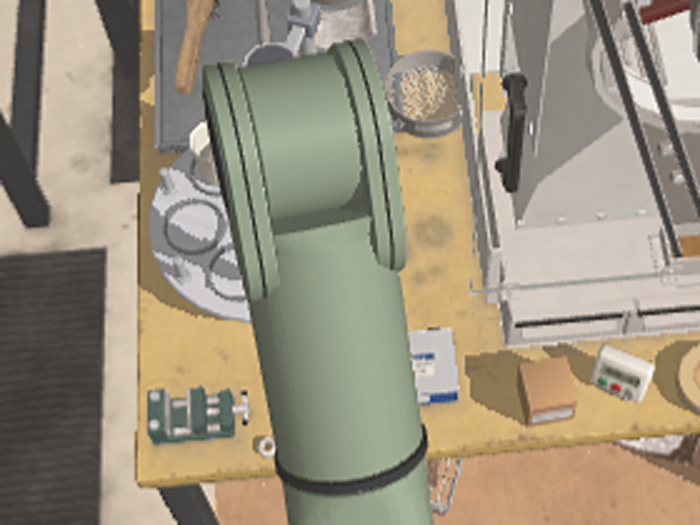

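View pics/top1.png

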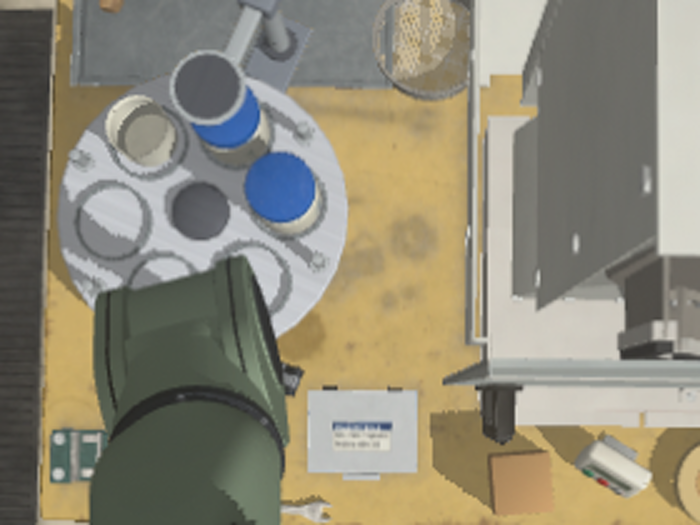

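The top view shows the pegs and jars clear of the gripper, with the TCP right of and behind peg_right. Next I descend and approach the peg.

>>> apply_moves(
  series=[
    [[0,0,0,0,0,-3.0,0],[0,0,0,0,0,-3.0,0],[0,0,0,0,0,-2.5,0],[0,0,0,0,0,0,0]],
  ],
)

```text
time_s: 3.95
position: [0.5073, 0.0453, 0.0735]
tool_rot: [-179.9, -0.2, 159.2]
wrist_force: [-1.1, 0.1, -0.5]
finger_gap: -0.0001
gripper_force: 0.0
```

>>> apply_moves(
  series=[
    [[0,0,0,0.4,1.0,0,0],[0,0,0,0.4,1.0,0,0],[0,0,0,0.2,0.5,0,0],[0,0,0,0.1,0.3,0,0],[0,0,0,0.0,0.3,0,0]],
  ],
)

```text
time_s: 4.37
position: [0.5201, 0.077, 0.0772]
tool_rot: [180.0, 0.1, 159.2]
wrist_force: [-0.0, -0.4, -0.0]
finger_gap: -0.0
gripper_force: 0.2
```

>>> apply_moves(
  series=[
    [[0,0,0,0,0.7,0,0],[0,0,0,0,0.7,0,0],[0,0,0,0,0.7,0,0],[0,0,0,0.1,0.7,0,0],[0,0,0,0.1,0.7,0,0]],
  ],
)

```text
time_s: 4.78
position: [0.5213, 0.1121, 0.0762]
tool_rot: [-180.0, -0.0, 159.2]
wrist_force: [-3.6, -2.6, 1.5]
finger_gap: 0.0004
gripper_force: 1.7
```

```bash
python3 - <<'E'
from h import *
o=manip.get_obs();print(o["position"],o["wrist_force"])
f=manip.grab_frame("top");im=f["img"][:,:,::-1];cv2.imwrite("pics/top2.png",cv2.resize(im[90:300,100:380],None,fx=2.5,fy=2.5,interpolation=cv2.INTER_CUBIC))
for n in("peg_left","peg_right","beaker","waiting_jar"):
    for d in manip.pinpoint("top",n)[:2]: print(n,round(d["conf"],2),np.round(atz(f,d["centre"],.101 if "peg" in n else .056),3))
E
```

```text
[0.52130463 0.11205224 0.07619687] [-3.64272312 -2.62582075  1.48951041]
peg_left 0.88 [0.616 0.227 0.101]
beaker 0.84 [0.737 0.131 0.056]
waiting_jar 0.56 [0.622 0.239 0.056]
```

View pics/top2.png

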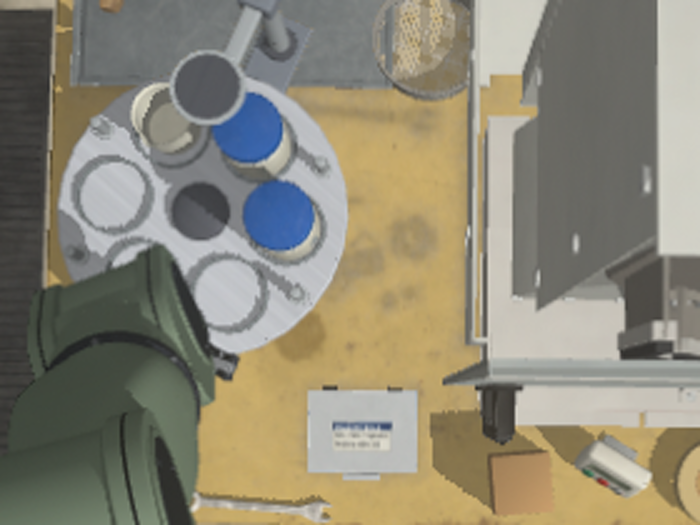

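The table has turned about 17° clockwise, with the waiting jar at (280,215) and the beaker moving under the spout at (170,120). The peg is centred on the finger face, so I keep pushing along the arc.

>>> apply_moves(
  series=[
    [[0,0,0,0.1,0.7,0,0],[0,0,0,0.2,0.7,0,0],[0,0,0,0.2,0.7,0,0],[0,0,0,0.2,0.6,0,0],[0,0,0,0.3,0.6,0,0]],
  ],
)

```text
time_s: 5.45
position: [0.5319, 0.1453, 0.0763]
tool_rot: [180.0, 0.0, 159.2]
wrist_force: [0.0, -0.2, -0.3]
finger_gap: -0.0001
gripper_force: 0.2
```

>>> apply_moves(
  series=[
    [[0,0,0,0.3,0.6,0,0],[0,0,0,0.3,0.5,0,0],[0,0,0,0.3,0.5,0,0],[0,0,0,0,0,0,0],[0,0,0,0,0,0,0]],
  ],
)

```text
time_s: 5.87
position: [0.5407, 0.1604, 0.0762]
tool_rot: [-180.0, 0.0, 159.2]
wrist_force: [-0.8, -1.1, -0.2]
finger_gap: 0.0001
gripper_force: 0.0
```

```bash
python3 - <<'E'
from h import *
o=manip.get_obs();print(o["position"],o["wrist_force"])
f=manip.grab_frame("top");im=f["img"][:,:,::-1];cv2.imwrite("pics/top3.png",cv2.resize(im[90:300,100:380],None,fx=2.5,fy=2.5,interpolation=cv2.INTER_CUBIC))
for n in("peg_left","peg_right","beaker","waiting_jar","filled_jar"):
    for d in manip.pinpoint("top",n)[:2]: print(n,round(d["conf"],2),np.round(atz(f,d["centre"],.101 if "peg" in n else .056),3))
E
```

```text
[0.54066309 0.16042701 0.07621236] [-0.78173044 -1.06029351 -0.1888368 ]
peg_left 0.91 [0.711 0.236 0.101]
peg_right 0.18 [ 0.415 -0.32   0.101]
beaker 0.73 [0.735 0.066 0.056]
waiting_jar 0.9 [0.581 0.056 0.056]
filled_jar 0.77 [0.682 0.01  0.056]
```

View pics/top3.png

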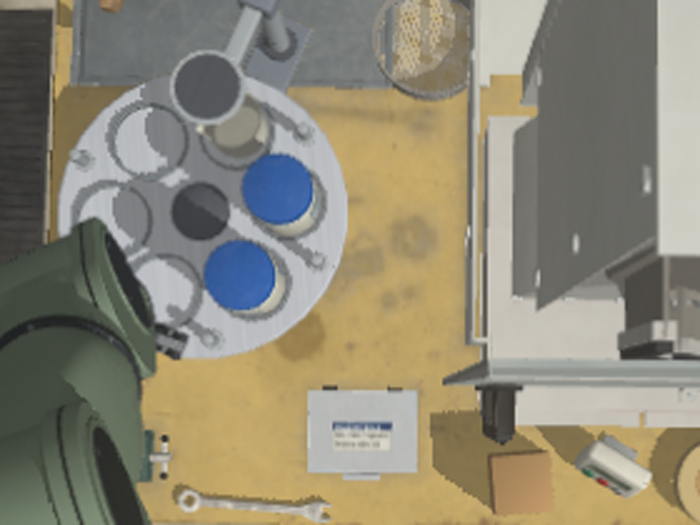

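The table sits at its next detent: the pegs at (82,157), (300,130) and (318,260) coincide with the starting pattern. The beaker is under the spout, about (238,130), and both jars stand. The finger is free between pegs, so I lift straight up and back off.

>>> apply_moves(
  series=[
    [[0,0,0,0,0,2.0,0],[0,0,0,0,0,3.5,0],[0,0,0,0,0,3.5,0],[0,0,0,0,0,3.5,0],[0,0,0,0,0,3.0,0]],
  ],
)

```text
time_s: 6.58
position: [0.5406, 0.1602, 0.2337]
tool_rot: [180.0, 0.1, 159.1]
wrist_force: [0.4, 0.5, 0.9]
finger_gap: 0.0001
gripper_force: 0.0
```

>>> apply_moves(
  series=[
    [[0,0,0,-1.9,3.0,0,0],[0,0,0,-1.9,3.0,0,0],[0,0,0,-1.9,3.0,0,0],[0,0,0,-1.9,3.0,0,0],[0,0,0,0,0,0,0]],
  ],
)

```text
time_s: 7.0
position: [0.4606, 0.2863, 0.2314]
tool_rot: [179.9, -0.2, 159.6]
wrist_force: [-0.9, 1.3, -0.3]
finger_gap: 0.0001
gripper_force: 0.0
```

```bash
python3 - <<'E'
from h import *
o=manip.get_obs();print(o["position"],o["wrist_force"],o["qvel"])
f=manip.grab_frame("top");im=f["img"][:,:,::-1];cv2.imwrite("pics/top4.png",cv2.resize(im[90:300,100:380],None,fx=2.5,fy=2.5,interpolation=cv2.INTER_CUBIC))
for n in("peg_left","peg_right","beaker","waiting_jar","filled_jar"):
    for d in manip.pinpoint("top",n)[:2]: print(n,round(d["conf"],2),np.round(atz(f,d["centre"],.101 if "peg" in n else .056),3))
E
```

```text
[0.46058429 0.2863381  0.23142984] [-0.92055309  1.32188975 -0.34879058] [ 5.67374194  0.33586574  2.83250725 -0.72940338  1.2457806   0.57542583
  5.58177256]
peg_left 0.94 [0.704 0.222 0.101]
peg_left 0.52 [ 0.411 -0.313  0.101]
peg_right 0.68 [0.574 0.207 0.101]
peg_right 0.65 [ 0.4   -0.222  0.101]
waiting_jar 0.77 [0.578 0.052 0.056]
waiting_jar 0.72 [ 0.397 -0.431  0.056]
filled_jar 0.92 [0.679 0.016 0.056]
filled_jar 0.31 [0.362 0.044 0.056]
```

View pics/top4.png

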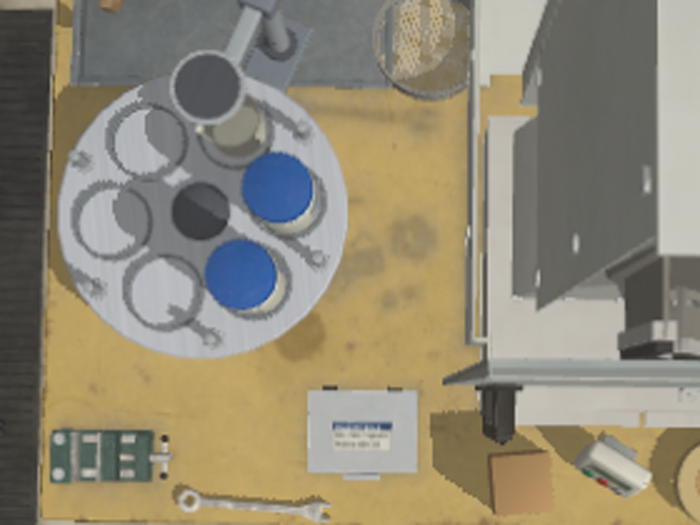

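The final view shows the beaker under the spout (238,130), the jars at (278,187) and (240,273) standing in their collars, and the bench items unmoved.

```bash
python3 -c "
from rig import manip
print(manip.sign_off())"
```

```text
the job is handed in; nothing more can be done
None
```

I turned the carousel one place clockwise by pushing the near right peg; it settled in the next detent with the beaker under the spout, the jars standing, the bench items unmoved and the arm clear, and I handed the job in at about 7 s.

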